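# Switch on the microscope modules in order

## Robot

A 6-joint arm with a two-finger parallel gripper is mounted at the origin on the work surface. World frame = base frame: x ahead of the robot, y to its left, z up, the work surface at z = 0. Lengths are in m, angles in rad, forces in N, time in s.
With the tool pointing down it reaches from about 0.375 to 0.9 m from the base axis. Payload 3.1 kg.
Tool frame: the origin (TCP) lies on the centre line of the jaws, within the pads' length; the fingertips stand 11 mm ahead of it and the grasp point (between the pads) lies 8 mm behind it; x points along the fingers, y is the direction in which the jaws open and shut, and the axes are right-handed (so a half turn about x gives the same grasp; the last joint's range is limited). The gripper opens to 87 mm and grips with 3 to 60 N. Pads are 19 mm wide; open, the fingers measure 117 mm over their backs; the gripper's body (75 mm by 190 mm) begins 51 mm behind the grasp point.
Start: joints at [1.056, 0.527, 1.433, -0, 1.181, -0.178], TCP at [0.207, 0.59, 0.234] pointing down, gripper open.
Joint ranges: [-3.08, 3.08], [-0.75, 2.2], [0.22, 2.44], [-1.43, 4.57], [0, 2.65], [-2.85, 2.85]. Speed limits (rad/s): [2.79, 2.79, 3.14, 3.14, 3.14, 3.14].

## Interface

Orientations are given as a unit quaternion [x, y, z, w].
In Python, from rig import robot, camera, camera_info gives the robot as it stands.
- The arm moves only by the shell command python3 -m inch 'ROWS' [FORCE]. ROWS is JSON, a list that holds one entry, the list of rows, each a list of 5 numbers: the shift along the tool's x, y, z in cm, then the turn about the tool's x in rad, then the opening, from 0 (shut) to 1 (fully open). A call has 1 to 8 rows; each row shifts and turns the pose as measured when the row begins, along the tool's axes as they then stand; what a row does not reach is not made up. A row lasts 1/12 s, in which the tool goes at most 41.7 mm and 7.16 degrees, less where a joint would pass 70% of its speed; a pose out of reach is approached as far as the arm can. A call with a gripper value outside its range is refused whole. The fingers move at their own pace and stop on an object; FORCE is the grip in N (left out, the last holds). Time passes only in rows, so rows that do not move let the fingers close. It gives the time, the measured TCP pose, the force and the opening at its end, in the units of the state.
- robot.get_obs(): the state, without advancing time (a new reading comes with each control period).
- camera(name): name is "scene" or "top" or "wrist"; returns the picture (480x640x3 uint8, red, green, blue); there is no depth.
- camera_info(name): a dict with "camera_matrix" (3x3 intrinsics, pixels), "rvec" (rotation vector, rad) and "tvec" (3), from world to camera coordinates, as OpenCV has them. Camera axes: x right, y down, z forward; pixel columns grow to the right and rows downward; lengths in m; the calibration is good to about 2 mm. A picture is of the moment at which its call begins: read the wrist's pose just before it. camera_info takes no time and is no camera call; for the wrist camera it gives the pose at the moment of the call.
- robot.hand_in(): hands the job in, once; it reports no verdict.
The state is a dict: "time": time; "q": joint angles; "joint_velocities": joint speeds; "joint_torque": joint torques, N m; "position": TCP position; "tool_rot": TCP orientation; "ft_force": force on the tool from outside, world axes, zero at the start; "moment": the same for the moment, N m; "grip_width": finger opening in m.
Only numpy, scipy, OpenCV 4.12 (cv2) and the standard library are available. Lean on these libraries where they do the work, as an engineer would, in place of code of your own. Each camera call takes 0.05 s, during which the arm holds its last target. There are 200 camera calls.

## Task

Switch on the microscope by pressing the keys on its little boxes in this order: first the lamp's yellow key, then the camera's blue key, then the stage drive's green key, each lightly and all the way down so that it stays down. Leave the red shutter key up, do not shove or lift any of the boxes, do not disturb the flask, oil bottle, mouse or tube rack, and finish with the hand clear.

Things in the scene. Friction and masses are not known exactly. Their poses are not given: they have to be found in the camera images.
- lamp: lamp supply: light-grey metal box with vent slots, YELLOW round push key. Loose on the bench, 110 (x, front to back) x 100 (y) x 70 mm high without its key, 0.85 kg nominal, upright. Origin: centre of the underside, on the bench; x points to the back, z up. Key axis 20 mm from the box's centre towards the front (-x).
- lamp_cap (a point): centre of the flat top of that key (30 mm across, firm rubber cap that gives 1 mm for every 3 N and springs back); moves with the key. Key up: 88 mm above the bench, 18 mm proud of the box lid; fully down: 78 mm, still 8 mm proud when let go.
- lamp_key (a joint): key travel, m: 0 = up (off), 0.010 = fully down (hard stop). Pushed straight down; it moves at about 3 N plus slight damping, has no spring and stays where it is pushed. It counts as on from 0.006. More than 20 N is rough handling.
- camera: camera controller: mid-grey low box with a small black lens disc, BLUE round push key. Loose on the bench, 100 (x, front to back) x 90 (y) x 45 mm high without its key, 0.85 kg nominal, upright. Origin: centre of the underside, on the bench; x points to the back, z up. Key axis 20 mm from the box's centre towards the front (-x).
- camera_cap (a point): centre of the flat top of that key (30 mm across, firm rubber cap that gives 1 mm for every 3 N and springs back); moves with the key. Key up: 63 mm above the bench, 18 mm proud of the box lid; fully down: 53 mm, still 8 mm proud when let go.
- camera_key (a joint): key travel, m: 0 = up (off), 0.010 = fully down (hard stop). Pushed straight down; it moves at about 3 N plus slight damping, has no spring and stays where it is pushed. It counts as on from 0.006. More than 20 N is rough handling.
- stage: stage drive: white box with a dark cross mark, GREEN round push key. Loose on the bench, 110 (x, front to back) x 96 (y) x 60 mm high without its key, 0.85 kg nominal, upright. Origin: centre of the underside, on the bench; x points to the back, z up. Key axis 20 mm from the box's centre towards the front (-x).
- stage_cap (a point): centre of the flat top of that key (30 mm across, firm rubber cap that gives 1 mm for every 3 N and springs back); moves with the key. Key up: 78 mm above the bench, 18 mm proud of the box lid; fully down: 68 mm, still 8 mm proud when let go.
- stage_key (a joint): key travel, m: 0 = up (off), 0.010 = fully down (hard stop). Pushed straight down; it moves at about 3 N plus slight damping, has no spring and stays where it is pushed. It counts as on from 0.006. More than 20 N is rough handling.
- shutter: shutter box: light-grey box with a black stripe, RED round push key (stays off). Loose on the bench, 100 (x, front to back) x 90 (y) x 55 mm high without its key, 0.85 kg nominal, upright. Origin: centre of the underside, on the bench; x points to the back, z up. Key axis 20 mm from the box's centre towards the front (-x).
- shutter_cap (a point): centre of the flat top of that key (30 mm across, firm rubber cap that gives 1 mm for every 3 N and springs back); moves with the key. Key up: 73 mm above the bench, 18 mm proud of the box lid; fully down: 63 mm, still 8 mm proud when let go.
- shutter_key (a joint): key travel, m: 0 = up (off), 0.010 = fully down (hard stop). Pushed straight down; it moves at about 3 N plus slight damping, has no spring and stays where it is pushed. It counts as on from 0.006. More than 20 N is rough handling.
- flask: small conical glass flask, loose, 70 mm across the foot, 108 mm high, behind the boxes; origin at centre of underside. Leave alone.
- oil: amber glass immersion-oil bottle, loose, 30 mm across, 70 mm high, between boxes and robot; origin at centre of underside. Leave alone.
- mouse: white computer mouse with a grey wheel, loose, 100 x 60 x 37 mm high, between boxes and robot; origin at centre of underside. Leave alone.
- rack: blue tube rack with three capped tubes, one loose piece, 60 x 120 mm, 82 mm high over the tube caps, behind the boxes; origin at centre of underside. Leave alone.
Mind the look-alikes: they are no part of the job. Leave any turquoise look-alike of the stage alone. What is shaped like the camera but orange is not meant.

How it is judged:
By the outcome, as a careful person would: the job done as asked, in the order asked, and still so for the second after the job is handed in, with the robot touching nothing.
It also fails if it takes over 48 s, if anything falls off the work surface, if the arm or the gripper's body presses on something with over 40 N, if the wrist force passes 120 N, or if a joint passes its speed limit or range.

## Working session

There is one attempt and no reset: what is moved stays moved. The work goes in short steps, Python scripts to look and compute and a shell command to move; the robot and the scene stay as the last step left them, time stands still between calls to the robot, and variables do not carry over. Pictures are saved under pics/ and viewed, about 8 in all and at most 12, crops included, and the job is handed in when it is done.

```bash
mkdir -p pics; ls; python3 - <<'E'
from rig import robot,camera,camera_info
import cv2
o=robot.get_obs()
print({k:(v if not hasattr(v,'round') else v) for k,v in o.items()})
for n in("top","scene"):
    im=camera(n); cv2.imwrite(f"pics/{n}0.png",im[:,:,::-1]); print(n,camera_info(n))
E
```

```text
pics
{'time': 0.0, 'q': array([ 1.05549749e+00,  5.28458902e-01,  1.43387535e+00, -1.23397324e-05,
        1.18140238e+00, -1.78508569e-01]), 'joint_velocities': array([-7.45794616e-04, -1.77596359e-03, -3.61937726e-04,  6.33154508e-04,
        1.40299646e-04, -4.38317281e-05]), 'joint_torque': array([ 1.11293843e-04, -4.40038133e+01, -1.76591724e+01,  6.31416868e-02,
        5.84713288e-02, -2.00482464e-04]), 'position': array([0.20616816, 0.58927748, 0.23258465]), 'tool_rot': array([ 0.11779545,  0.69735856, -0.1192239 ,  0.69685072]), 'ft_force': array([0.39730037, 0.43077626, 0.16179592]), 'moment': array([-0.04275352, -0.02250545, -0.01123934]), 'grip_width': 0.0871142981450432}
top {'camera_matrix': array([[465.48437546,   0.        , 315.54963928],
       [  0.        , 465.48437546, 242.69263231],
       [  0.        ,   0.        ,   1.        ]]), 'rvec': array([ 2.12538743, -2.09894104,  0.17094083]), 'tvec': array([-0.05771049,  0.55398921,  0.91091543])}
scene {'camera_matrix': array([[458.14580882,   0.        , 318.3231094 ],
       [  0.        , 458.14580882, 245.16846651],
       [  0.        ,   0.        ,   1.        ]]), 'rvec': array([ 1.35740158,  2.12454417, -0.97130522]), 'tvec': array([ 0.30808595, -0.26676934,  1.23464319])}
```

View pics/top0.png

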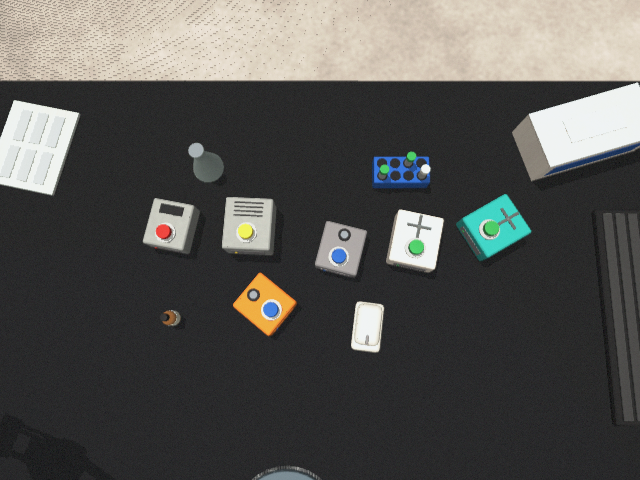

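View pics/scene0.png

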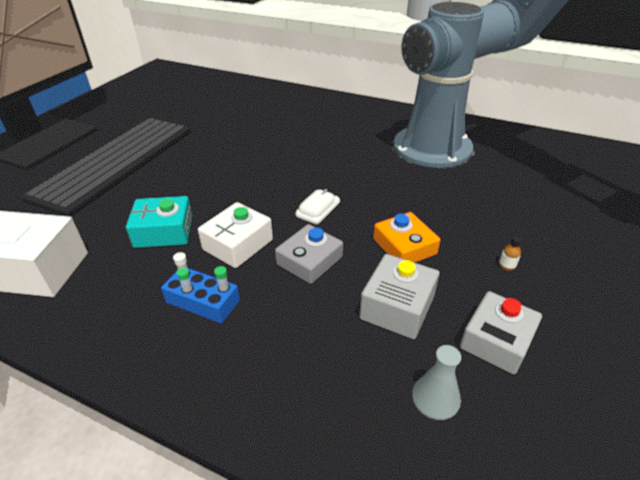

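Top view: yellow key at about (246,231), grey camera's blue key at (339,256), white stage's green key at (417,247). The look-alikes are orange at (271,310) and turquoise at (491,229), and the red key is at (164,232). The scene view agrees.

```bash
cat > h.py <<'E'
import numpy as np,cv2
from rig import robot,camera,camera_info
from scipy.spatial.transform import Rotation as R
K={'lamp':.088,'camera':.063,'stage':.078}
def back(n,uv,z,ci=None):
    c=ci or camera_info(n); M=cv2.Rodrigues(c['rvec'])[0]
    d=M.T@np.linalg.solve(c['camera_matrix'],[*uv,1]); o=-M.T@c['tvec']
    return o+d*(z-o[2])/d[2]
HUE={'lamp':(22,38),'camera':(100,125),'stage':(45,75)}
def cent(im,k,uv,r=16):
    x,y=map(int,uv); h=cv2.cvtColor(im,cv2.COLOR_RGB2HSV)[y-r:y+r,x-r:x+r]
    a,b=HUE[k]; m=((h[...,0]>=a)&(h[...,0]<=b)&(h[...,1]>120)&(h[...,2]>90)).astype(np.uint8)
    M=cv2.moments(m,True); return x-r+M['m10']/M['m00'],y-r+M['m01']/M['m00'],M['m00']
def rel(p):
    o=robot.get_obs(); r=R.from_quat(o['tool_rot'])
    return (r.inv().apply(np.array(p)-o['position'])*100).round(2)
E
python3 - <<'E'
from h import *
P={'top':{'lamp':(246,231),'camera':(339,256),'stage':(417,247)},'scene':{'lamp':(407,269),'camera':(316,235),'stage':(241,213)}}
for n in P:
    im=camera(n)
    for k,uv in P[n].items():
        u=cent(im,k,uv); p=back(n,u[:2],K[k]-.002)
        print(n,k,np.round(u,1),p.round(4),'rel',rel([*p[:2],.25]))
print(R.from_quat(robot.get_obs()['tool_rot']).as_matrix().round(3))
E
```

```text
top lamp [245.2 231.  171. ] [0.5706 0.09   0.086 ] rel [ -1.68 -35.1   50.9 ]
top camera [338.3 255.7 162. ] [ 0.5264 -0.0977  0.061 ] rel [ -1.65 -54.27  52.93]
top stage [416.  246.6 164. ] [ 0.544  -0.2523  0.076 ] rel [ -1.63 -68.29  59.7 ]
scene lamp [406.1 268.1 239. ] [0.5751 0.0903 0.086 ] rel [ -1.67 -34.93  51.3 ]
scene camera [315.8 233.9 174. ] [ 0.53   -0.0966  0.061 ] rel [ -1.65 -54.06  53.22]
scene stage [240.5 213.  128. ] [ 0.5495 -0.2496  0.076 ] rel [ -1.63 -67.86  60.12]
[[-0.001  0.33   0.944]
 [-0.001  0.944 -0.33 ]
 [-1.    -0.001 -0.   ]]
```

```bash
python3 -m inch '[[[-0.2,-2.2,3.2,0,0],[-0.2,-2.2,3.2,0,0],[-0.2,-2.2,3.2,0,0],[-0.2,-2.2,3.2,0,0],[-0.2,-2.2,3.2,0,0],[-0.2,-2.2,3.2,0,0],[-0.2,-2.2,3.2,0,0],[-0.2,-2.2,3.2,0,0]]]' 20; python3 -c "
from h import *
print(rel([.572,.09,.2]))"
```

```text
time: 0.87
position: [0.3915, 0.3366, 0.2466]
tool_rot: [0.113, 0.699, -0.112, 0.697]
ft_force: [0.5, 0.1, 0.1]
grip_width: 0.0415
[  4.56 -17.71  24.92]
```

Rows are reached almost fully.

```bash
python3 -m inch '[[[0.5,-2.3,3.2,0,0],[0.5,-2.3,3.2,0,0],[0.5,-2.3,3.2,0,0],[0.5,-2.3,3.2,0,0],[0.5,-2.3,3.2,0,0],[0.5,-2.3,3.2,0,0],[0.5,-2.3,3.2,0,0],[0.5,-1.6,2.5,0,0]]]'; python3 - <<'E'
from h import *
print(rel([.572,.09,.2]),robot.get_obs()['position'])
c=camera_info('wrist');im=camera('wrist');cv2.imwrite('pics/w1.png',im[:,:,::-1])
M=cv2.Rodrigues(c['rvec'])[0]
print(cv2.projectPoints(np.array([[.572,.09,.088]]),c['rvec'],c['tvec'],c['camera_matrix'],None)[0])
E
```

```text
time: 1.53
position: [0.5806, 0.0753, 0.2064]
tool_rot: [0.115, 0.697, -0.112, 0.699]
ft_force: [0.1, 0.6, -0.1]
grip_width: 0.0008
[ 0.64  1.12 -1.28] [0.58058701 0.07527117 0.20635667]
[[[336.99664211 222.6438824 ]]]
```

View pics/w1.png

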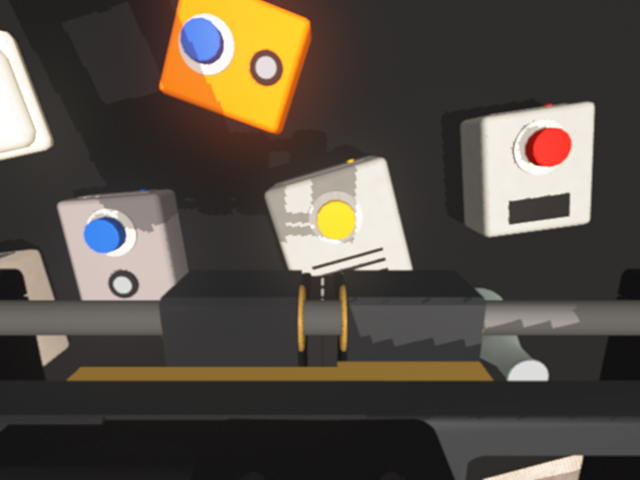

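The wrist view shows the yellow cap at (336,219), against a predicted (337,223), so the estimate is good to about 2 mm. The shut fingers are at about (322,320).

```bash
python3 -c "
from h import *
c=camera_info('wrist')
for k,uv in {'lamp':(336.5,219),'camera':(104,235)}.items(): print(k,back('wrist',uv,K[k],c).round(4))
"; python3 -m inch '[[[1.5,0.6,-0.7,0,0],[1.5,0.5,-0.6,0,0],[1.5,0,0,0,0],[1.5,0,0,0,0],[1.5,0,0,0,0]]]' ; python3 -c "
from h import *
print(rel([.572,.09,.099]))"
```

```text
lamp [0.5738 0.0858 0.088 ]
camera [ 0.5304 -0.0995  0.063 ]
time: 2.0
position: [0.5825, 0.0807, 0.13]
tool_rot: [0.119, 0.691, -0.117, 0.703]
ft_force: [0.2, 0.1, 0.1]
grip_width: 0.0005
[ 3.09  0.52 -1.35]
```

```bash
python3 -m inch '[[[0.5,0.5,-1.2,0,0],[0.5,0,-0.2,0,0],[0.5,0,0,0,0],[0,0,0,0,0]]]' ; python3 -c "
from h import *
o=robot.get_obs();print(rel([.572,.088,.099]),R.from_quat(o['tool_rot']).as_matrix()[:,0].round(3))"
```

```text
time: 2.33
position: [0.5685, 0.0905, 0.1101]
tool_rot: [0.119, 0.694, -0.117, 0.701]
ft_force: [0.5, -0.2, 0.4]
grip_width: 0.0002
[ 1.11 -0.13  0.4 ] [ 0.01  0.   -1.  ]
```

```bash
python3 -m inch '[[[0.4,-0.1,0.3,0,0],[0.4,0,0,0,0],[0.2,0,0,0,0],[0.2,0,0,0,0],[0.2,0,0,0,0],[0.2,0,0,0,0],[0,0,0,0,0]]]' ; python3 -c "
from h import *
print(rel([.572,.088,.089]),robot.get_obs()['ft_force'])"
```

```text
time: 2.92
position: [0.5742, 0.0878, 0.0951]
tool_rot: [0.119, 0.692, -0.117, 0.702]
ft_force: [-1.1, 0.4, 2.2]
grip_width: 0.0006
[ 0.61 -0.06 -0.22] [-1.1467388   0.36020273  2.16503364]
```

```bash
python3 -m inch '[[[0.2,0,0,0,0],[0.2,0,0,0,0],[0.2,0,0,0,0],[0,0,0,0,0]]]' ; python3 -c "
from h import *
print(rel([.572,.088,.089]),robot.get_obs()['ft_force'])"
```

```text
time: 3.25
position: [0.5742, 0.0878, 0.0894]
tool_rot: [0.119, 0.692, -0.117, 0.703]
ft_force: [-0.9, 0.2, 2.5]
grip_width: 0.0007
[ 0.04 -0.05 -0.22] [-0.89660846  0.24937045  2.52514268]
```

```bash
python3 -m inch '[[[0.15,0,0,0,0],[0.1,0,0,0,0],[0,0,0,0,0]]]' ; python3 -m inch '[[[0.1,0,0,0,0],[0,0,0,0,0]]]'
```

```text
time: 3.5
position: [0.5742, 0.0878, 0.0874]
tool_rot: [0.119, 0.692, -0.117, 0.703]
ft_force: [-2.7, 0.6, 6.0]
grip_width: 0.0004
time: 3.67
position: [0.5742, 0.0878, 0.0873]
tool_rot: [0.119, 0.692, -0.117, 0.703]
ft_force: [-3.4, 0.2, 6.8]
grip_width: 0.0009
```

Force has risen to 6–7 N with the tip at 76.3 mm, which matches the key on its stop (78 mm less about 2 mm of rubber). Lifting straight up, then on to the camera key.

```bash
python3 -m inch '[[[-0.5,0,0,0,0],[-1.5,0,0,0,0],[-2,0,0,0,0],[-2,0,0,0,0],[0,0,0,0,0]]]' ; python3 -c "
from h import *
im=camera('wrist');cv2.imwrite('pics/w2.png',im[:,:,::-1])
print(rel([.529,-.098,.13]),robot.get_obs()['ft_force'])"
```

```text
time: 4.08
position: [0.5743, 0.0874, 0.1476]
tool_rot: [0.119, 0.691, -0.117, 0.703]
ft_force: [-0.4, 0.6, 0.3]
grip_width: 0.0006
[  1.56 -18.96   1.9 ] [-0.43270682 -0.76509255 -0.49527641]
```

View pics/w2.png

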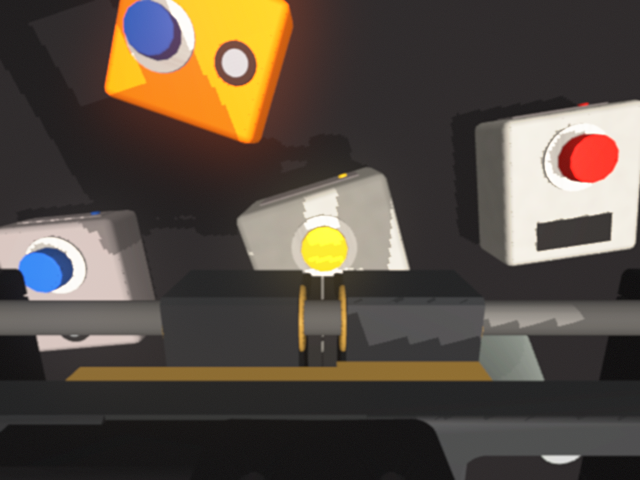

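The yellow cap at (324,249) now sits low in its ring, while the untouched red key is visibly proud. The box has not turned. On to the camera key.

```bash
python3 -m inch '[[[0,-3.7,0.4,0,0],[0,-3.7,0.4,0,0],[0,-3.7,0.4,0,0],[0,-3.7,0.4,0,0],[0,-3.7,0.4,0,0],[0,0,0,0,0]]]' ; python3 -c "
from h import *
print(rel([.529,-.098,.084]));c=camera_info('wrist');im=camera('wrist')
cv2.imwrite('pics/w3.png',im[:,:,::-1])
print(cv2.projectPoints(np.array([[.529,-.098,.063],[.5465,-.251,.078]]),c['rvec'],c['tvec'],c['camera_matrix'],None)[0])"
```

```text
time: 4.63
position: [0.5308, -0.0978, 0.14]
tool_rot: [0.116, 0.693, -0.114, 0.703]
ft_force: [-0.2, 0.4, 0.6]
grip_width: 0.0004
[ 5.6  -0.11 -0.24]
[[[321.01514144 251.06721246]]

 [[106.96035403 354.59388686]]]
```

View pics/w3.png

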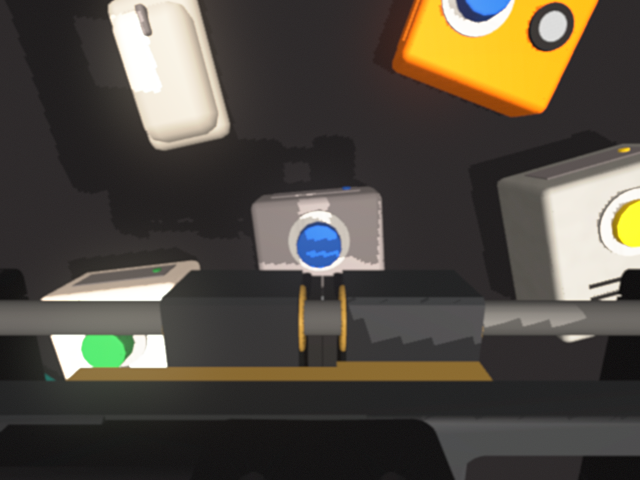

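The blue cap is at (319,246), predicted (321,251), so I am over it within 2 mm. The green cap is at (107,346), predicted (107,355), so the stage's x is nearer 0.549. Descending.

```bash
python3 -m inch '[[[1.5,0,0,0,0],[1.5,0,0,0,0],[1.3,0,-0.1,0,0],[0.9,0,-0.1,0,0],[0.4,0,0,0,0],[0,0,0,0,0]]]' ; python3 -c "
from h import *
print(rel([.53,-.098,.074]))"
```

```text
time: 5.18
position: [0.5285, -0.0914, 0.0776]
tool_rot: [0.118, 0.694, -0.113, 0.701]
ft_force: [-0.5, 0.6, 1.2]
grip_width: 0.0009
[ 0.36 -0.58  0.35]
```

```bash
python3 -m inch '[[[0,-0.5,0.3,0,0],[0,0,0,0,0]]]' ; python3 -c "
from h import *
print(rel([.53,-.098,.074]))"
```

```text
time: 5.35
position: [0.5299, -0.0962, 0.0772]
tool_rot: [0.117, 0.695, -0.112, 0.701]
ft_force: [-1.0, -0.0, 1.0]
grip_width: 0.0002
[ 0.32 -0.18  0.06]
```

```bash
python3 -m inch '[[[0.2,-0.1,0,0,0],[0.2,0,0,0,0],[0.2,0,0,0,0],[0.2,0,0,0,0],[0.2,0,0,0,0],[0,0,0,0,0]]]' ; python3 -m inch '[[[0.2,0,0,0,0],[0,0,0,0,0]]]'
```

```text
time: 5.85
position: [0.5309, -0.0975, 0.0693]
tool_rot: [0.117, 0.693, -0.113, 0.702]
ft_force: [-1.2, 0.2, 1.3]
grip_width: 0.0004
time: 6.02
position: [0.5308, -0.0975, 0.0674]
tool_rot: [0.117, 0.693, -0.113, 0.702]
ft_force: [-0.3, 1.0, 1.7]
grip_width: 0.0003
```

```bash
python3 -m inch '[[[0.2,0,0,0,0],[0.15,0,0,0,0],[0,0,0,0,0]]]' ; python3 -m inch '[[[0.15,0,0,0,0],[0,0,0,0,0]]]'
```

```text
time: 6.27
position: [0.5308, -0.0975, 0.0637]
tool_rot: [0.117, 0.693, -0.113, 0.702]
ft_force: [-1.5, 0.8, 3.2]
grip_width: 0.0003
time: 6.43
position: [0.5309, -0.0975, 0.0623]
tool_rot: [0.117, 0.693, -0.113, 0.702]
ft_force: [-2.0, -0.0, 6.0]
grip_width: 0.0001
```

```bash
python3 -m inch '[[[0.15,0,0,0,0],[0,0,0,0,0]]]'; python3 -m inch '[[[-0.5,0,0,0,0],[-1.5,0,0,0,0],[-2,0,0,0,0],[-2,0,0,0,0],[-2,0,0,0,0],[0,0,0,0,0]]]' ; python3 -c "
from h import *
print(rel([.549,-.251,.13]))"
```

```text
time: 6.6
position: [0.5309, -0.0975, 0.0617]
tool_rot: [0.117, 0.693, -0.113, 0.702]
ft_force: [-1.7, 0.9, 7.5]
grip_width: 0.0008
time: 7.1
position: [0.5307, -0.0983, 0.1426]
tool_rot: [0.117, 0.693, -0.113, 0.702]
ft_force: [-0.3, -0.8, -0.0]
grip_width: 0.0002
[  1.22 -13.89   6.62]
```

Firm stop at 7.5 N. On to the stage.

```bash
python3 -m inch '[[[0,-3.4,1.6,0,0],[0,-3.4,1.6,0,0],[0,-3.4,1.6,0,0],[0,-3.4,1.6,0,0],[0,-0.2,0.2,0,0],[0,0,0,0,0]]]' ; python3 -c "
from h import *
print(rel([.549,-.251,.099]));c=camera_info('wrist');im=camera('wrist')
cv2.imwrite('pics/w4.png',im[:,:,::-1])
print(cv2.projectPoints(np.array([[.549,-.251,.078],[.530,-.098,.053]]),c['rvec'],c['tvec'],c['camera_matrix'],None)[0])"
```

```text
time: 7.6
position: [0.5504, -0.2548, 0.1396]
tool_rot: [0.115, 0.693, -0.111, 0.703]
ft_force: [-0.0, 0.0, -1.2]
grip_width: 0.0005
[ 4.06  0.28 -0.31]
[[[327.20447517 257.06083532]]

 [[549.59566284 143.10550502]]]
```

View pics/w4.png

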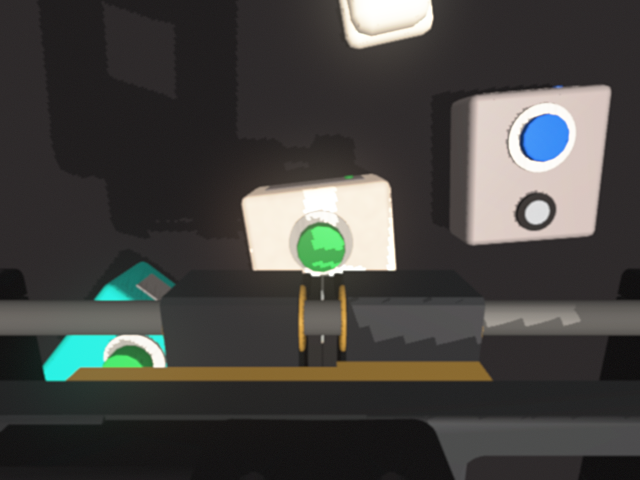

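The green cap of the white stage box is at (321,247), directly ahead of the fingers, and the target is within about 3 mm. Blue now sits low in its ring at (545,138). The turquoise box is well to the left. Descending.

```bash
python3 -m inch '[[[1.2,0,0,0,0],[1.2,0,0,0,0],[1,0,0,0,0],[0,0,0,0,0]]]' ; python3 -c "
from h import *
print(rel([.55,-.2525,.089]))"
```

```text
time: 7.98
position: [0.5496, -0.2502, 0.1027]
tool_rot: [0.115, 0.694, -0.11, 0.702]
ft_force: [-0.6, -0.2, -0.2]
grip_width: 0.0005
[ 1.37 -0.22  0.09]
```

```bash
python3 -m inch '[[[0.5,-0.2,0,0,0],[0.4,0,0,0,0],[0.2,0,0,0,0],[0.2,0,0,0,0],[0.2,0,0,0,0],[0.2,0,0,0,0],[0.2,0,0,0,0],[0,0,0,0,0]]]'; python3 -m inch '[[[0.2,0,0,0,0],[0,0,0,0,0]]]'
```

```text
time: 8.65
position: [0.5489, -0.249, 0.0835]
tool_rot: [0.113, 0.695, -0.108, 0.702]
ft_force: [0.3, -0.3, 2.1]
grip_width: 0.0004
time: 8.82
position: [0.5489, -0.249, 0.0818]
tool_rot: [0.113, 0.695, -0.108, 0.702]
ft_force: [-1.3, 0.4, 2.9]
grip_width: 0.0007
```

```bash
python3 -m inch '[[[0.2,0,0,0,0],[0.15,0,0,0,0],[0,0,0,0,0]]]' ; python3 -m inch '[[[0.15,0,0,0,0],[0,0,0,0,0]]]'
```

```text
time: 9.07
position: [0.549, -0.249, 0.0784]
tool_rot: [0.113, 0.694, -0.108, 0.702]
ft_force: [-1.1, 0.7, 3.6]
grip_width: 0.0002
time: 9.23
position: [0.549, -0.2491, 0.0773]
tool_rot: [0.113, 0.695, -0.108, 0.702]
ft_force: [-1.9, 1.3, 6.7]
grip_width: 0.0004
```

```bash
python3 -m inch '[[[0.15,0,0,0,0],[0,0,0,0,0]]]'; python3 -m inch '[[[-0.5,0,0,0,0],[-1.5,0,0,0,0],[-2,0,0,0,0],[-3,0,0,0,0],[-3,0,0,0,0],[-3,0,0,0,0],[-3,0,0,0,0],[0,0,0,0,0]]]' ; python3 -m inch '[[[0,-1,-3,0,0],[0,-1,-3,0,0],[0,-1,-3,0,0],[0,-1,-3,0,0],[0,0,0,0,0],[0,0,0,0,0]]]'; python3 - <<'E'
from h import *
a=camera('top');b=camera('scene')
a=cv2.resize(a[100:340,120:540],(780,446));b=cv2.resize(b[150:400,110:550],(780,443))
cv2.imwrite('pics/f1.png',a[:,:,::-1]);cv2.imwrite('pics/f2.png',b[:,:,::-1])
E
```

```text
time: 9.4
position: [0.549, -0.2491, 0.0769]
tool_rot: [0.113, 0.695, -0.108, 0.702]
ft_force: [-2.4, 0.4, 6.6]
grip_width: 0.0006
time: 10.07
position: [0.5481, -0.2503, 0.2397]
tool_rot: [0.114, 0.695, -0.108, 0.702]
ft_force: [0.5, -0.3, 0.6]
grip_width: 0.0005
time: 10.57
position: [0.4204, -0.2517, 0.2373]
tool_rot: [0.112, 0.691, -0.108, 0.706]
ft_force: [-0.4, -0.3, -0.3]
grip_width: 0.0005
```

View pics/f1.png

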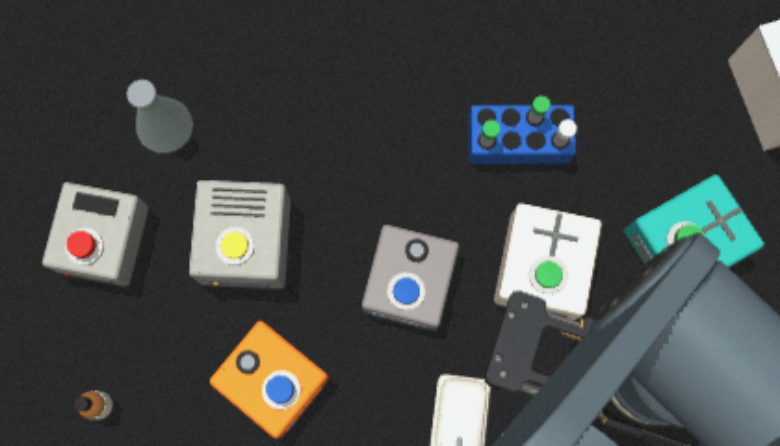

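View pics/f2.png

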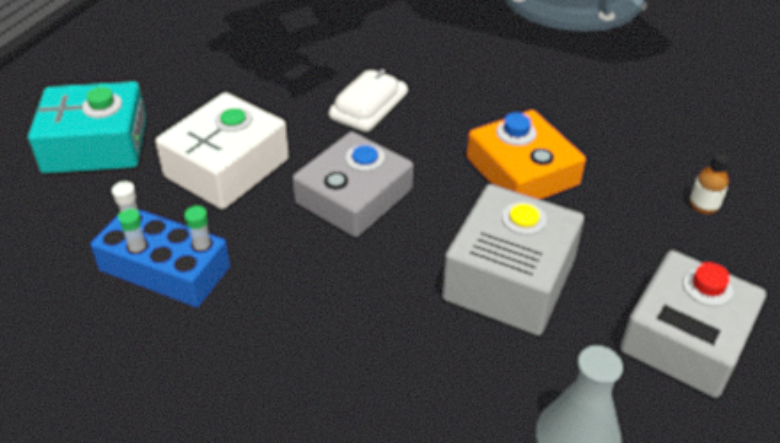

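In the scene view, yellow (525,215), blue (366,155) and green (234,117) sit low in their rings. Red, orange's blue and turquoise's green are still proud. Nothing has moved, and the hand is clear at z = 0.24 m.

```bash
python3 -c "
from rig import robot
print(robot.hand_in())"
```

```text
the job is handed in; nothing more can be done
None
```

I pressed the lamp's yellow key, then the camera's blue, then the stage drive's green, each with the shut fingertips, and handed the job in at about 10.7 s of the 48 s allowed.

- **Keys down:** Each key went down until it stopped, at 6.6–7.5 N vertical, well under the 20 N limit. At each stop the fingertip was about 2 mm below the stated fully-down height, which fits the rubber cap giving under that force.
- **Final pictures:** All three keys stay low in their rings. The red shutter key and the keys of the orange and turquoise look-alikes are still up. The boxes, flask, oil bottle, mouse and rack look undisturbed.
- **Hand:** It finished clear at z ≈ 0.24 m with no contact force.
- **Disagreements:** The camera estimates of the keys differed by 2–6 mm, and I settled them from close wrist views. On the way down to the blue key the hand drifted about 6 mm sideways, which I corrected before it touched. I did not measure key travel directly; it is inferred from force, height and the pictures.

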